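# Fit the strap cutter's blade over its spring pin

### The arm

A 6-joint arm with a two-finger parallel gripper is mounted at the origin on a cart in front of the work surface, level with it; the furniture and walls round the work are solid. World frame = base frame: x ahead of the robot, y to its left, z up, the work surface at z = 0. Lengths are in m, angles in rad, forces in N, time in s.
With the tool pointing down it reaches from about 0.425 to 1.125 m from the base axis. Payload 14.9 kg.
Tool frame: the origin (TCP) lies at the very end of the fingers, on their centre line; the grasp point (between the pads) lies 19 mm behind it; z points along the fingers, y is the line along which they close (so a half turn about z gives the same grasp; the last joint's range is limited). The gripper opens to 91 mm and grips with 3 to 60 N. Pads are 32 mm wide; open, the fingers measure 118 mm over their backs; the gripper's body (76 mm by 178 mm) begins 60 mm behind the grasp point.
Start: joints at [-1.251, 0.379, 1.734, -0, 1.028, -0.033], TCP at [0.242, -0.657, 0.188] pointing down, gripper open.
Joint ranges: [-2.77, 2.77], [-0.74, 2.19], [0, 2.66], [-1.06, 4.2], [0.31, 2.87], [-3.08, 3.08]. Speed limits (rad/s): [1.89, 1.89, 2.39, 3.14, 3.14, 3.14].

### API

Orientations are given as a 3x3 rotation matrix whose columns are the frame's x, y, z axes.
In Python, from bench import arm, command_gripper, kinematics, read_state, imaging, order gives the robot as it stands. Calls block until the motion is done:
- arm.move_ptp(position, orientation): joint-space move of the TCP to a pose.
- arm.servo_line(position, v=0.15, frame=None, force_limit=None): straight line of the TCP; frame=None keeps the orientation; v is the mean speed in m/s. With force_limit (N) it stops when the force on the tool has changed by that much, and returns True; else False.
- arm.goto_joints(angles): joint-space move.
- command_gripper(opening, newtons=None): opening from 0.0 (shut) to 1.0 (fully open); newtons is the grip in N (None keeps the last); returns when the fingers have stopped.
- arm.dwell(seconds).
- kinematics.inverse_kinematics(position, orientation): joint angles nearest the present ones, or None.
- read_state(): the state.
- imaging.camera(name): name is "side" or "top" or "wrist"; returns the picture (480x640x3 uint8, blue, green, red); there is no depth.
- imaging.calibration(name): a dict with "K" (3x3 intrinsics, pixels), "eye" and "rotation" of the camera in the world; the wrist camera has in their place "mount" (4x4, takes a point from camera to tool coordinates, whose origin is the TCP and whose axes are the flange's). Camera axes: x right, y up, looking along -z (the intrinsics and any distortion apply to the point x, -y, -z); pixel columns grow to the right and rows downward; lengths in m; the calibration is good to about 2 mm. A picture is of the moment at which its call begins: read the wrist's pose just before it. calibration takes no time and is no camera call.
A pose or a line that the arm cannot do raises arm.Unreachable and nothing moves.
- order.sign_off(): hands the job in; it is judged then, once.
The state is a dict: "time_s": time; "joint_pos": joint angles; "joint_vel": joint speeds; "tau": joint torques, N m; "position": TCP position; "orientation": TCP orientation; "ft_force": force on the tool from outside, world axes, zero at the start; "ft_torque": the same for the moment, N m; "finger_gap": opening from 0.0 (shut) to 1.0 (fully open); "gripper_force": force on a finger pad.
Only numpy, scipy, OpenCV 4.12 (cv2) and the standard library are available. Lean on these libraries where they do the work, as an engineer would, in place of code of your own. Each camera call takes 0.05 s, during which the arm holds its last target. There are 200 camera calls.

### The job

Put the notched steel blade into the blue strap-cutter holder: slide its notch onto the brass spring pin, push it in gently against the spring until its heel clears the yellow lip, then let it down flat on the bed so that the pin holds its heel against the lip, and let go. The pin's sideways setting is not known exactly, so feel for it, and never force the pin: 15 N is already too much. Leave the things lying round the work where they are.

Things in the scene. Friction and masses are not known exactly. Their poses are not given: they have to be found in the camera images.
- blade_center (a point): Centre of the loose blade, half-way up its 29 mm (14.5 mm above the underside). Steel plate 90 (x) x 40 (y) x 5 mm, 0.08 to 0.17 kg, lying flat on the table at first. Grasp it by the orange rib on top: 12 mm across y, from x = -30 to +14 mm, from 5 to 29 mm above the underside. +x points to the notched nose (x = +45 mm), z up; the heel is the plain edge at x = -45 mm.
- blade_nose (a point): Middle of the mouth of the blade's notch, at its nose, 45 mm along +x from its middle, on the underside; axes as the blade's. The notch is symmetrical and 22 mm deep: its mouth is 26 mm wide, narrows evenly to 8 mm at 12 mm depth, and is straight, 8 mm wide, from there to its bottom (23 mm from the blade's middle).
- blade: The loose blade; origin in the middle of its underside, axes as at blade_center. Seated: origin at x = 0 of the holder (heel against the lip), nose to the holder's +x, square to it, y where the pin sets it, underside on the bed, the pin pushed in 4 mm (about 5 N).
- holder: Blue blade holder, fixed, base 160x80x8 mm; origin on the table, +x from the yellow lip to the pin and the end block. The bed is its flat top, 8 mm above the table. Lip: 4 mm over the bed, 50 mm wide, x = -53 to -45 mm. Cheeks: 6 mm over the bed, y = +-33 to +-39, x = -39 to 71. End block: 10 mm over the bed, x = 65 to 79.
- bed (a point): Point on the bed 8 mm above the holder's origin, axes as the holder's. The upright brass pin (6 mm across, top 16 mm over the bed) stands, relaxed, with its axis at x = 22 mm and at a y that differs each time, -9 to +9 mm; it does not give sideways. Pushed to +x it gives 10 mm, with 1.5 N at first and 0.9 N more per mm, then stops hard.
- tape_measure: Yellow and black tape measure, 62x71x42 mm, a bystander; origin under its middle.
- staple_box: Small blue box of staples, 34x58x22 mm, a bystander; origin under its middle.
- marker_red: White marker with a red cap, 17x135x19 mm, a bystander; origin under its middle.
Things that resemble listed ones, but are neither listed nor needed, are in the scene too. Of the things that look like the blade, the middle-sized one is meant.

How it is judged:
By the outcome, as a careful person would: the job done as asked, in the order asked, and still so for the second after the job is handed in, with the robot touching nothing.
It also fails if it takes over 59 s, if anything falls off the work surface, if the arm or the gripper's body presses on something with over 40 N, if the wrist force passes 120 N, or if a joint passes its speed limit or range.

## Working session

There is one attempt and no reset: what is moved stays moved. The work goes in short steps, each a Python script; the robot and the scene stay as the last script left them, time stands still between calls to the robot, and variables do not carry over. Pictures are saved under pics/ and viewed, at most 10 in all, crops included, and the job is handed in when it is done.

```bash
mkdir -p pics; ls; python3 - <<'E'
from bench import imaging, read_state
import cv2
for n in ("top","side"):
    cv2.imwrite(f"pics/{n}0.png",imaging.camera(n)); print(n,imaging.calibration(n))
print(imaging.calibration("wrist"))
s=read_state();print(s)
E
```

```text
pics
top {'K': array([[551.96576416,   0.        , 322.96717975],
       [  0.        , 551.96576416, 240.41551692],
       [  0.        ,   0.        ,   1.        ]]), 'eye': array([ 0.54328948, -0.04152424,  1.06946333]), 'rotation': array([[-0.01498047,  0.99889108, -0.044634  ],
       [-0.99969066, -0.01584893, -0.01916752],
       [-0.01985367,  0.04433306,  0.99881951]])}
side {'K': array([[561.71933568,   0.        , 320.63614135],
       [  0.        , 561.71933568, 242.07896198],
       [  0.        ,   0.        ,   1.        ]]), 'eye': array([ 0.47337983, -0.85282966,  0.68987246]), 'rotation': array([[ 0.98967911,  0.0818903 , -0.1175978 ],
       [-0.14313113,  0.60486729, -0.78335754],
       [ 0.00698168,  0.7921045 ,  0.61034557]])}
{'K': array([[422.80679967,   0.        , 318.7578658 ],
       [  0.        , 422.80679967, 232.66304572],
       [  0.        ,   0.        ,   1.        ]]), 'mount': array([[-1.21944022e-04,  9.63331545e-01,  2.68313844e-01,
         7.49942640e-02],
       [ 9.99999655e-01, -1.02892647e-04,  8.23899762e-04,
        -2.38414255e-04]
[... 310 characters left out ...]
872e-02]), 'joint_vel': array([-2.84023771e-03, -3.26790446e-03, -5.75611401e-04,  1.45539869e-04,
       -5.13566877e-06, -1.37167858e-03]), 'tau': array([-8.97471000e-04, -7.65038252e+01, -4.35295451e+01,  6.52042776e-02,
        3.98515316e-02, -2.12813200e-05]), 'position': array([ 0.24171104, -0.65655649,  0.18747704]), 'orientation': array([[ 9.38424083e-01,  3.45485377e-01, -3.07788477e-04],
       [ 3.45485514e-01, -9.38423657e-01,  8.94366474e-04],
       [ 2.01545507e-05, -9.45631498e-04, -9.99999553e-01]]), 'ft_force': array([-0.21843016,  0.0990477 , -0.30780611]), 'ft_torque': array([-0.02560147,  0.05622494,  0.04012183]), 'gripper_force': 0.0, 'finger_gap': 0.9992717013107609}
```

View pics/top0.png

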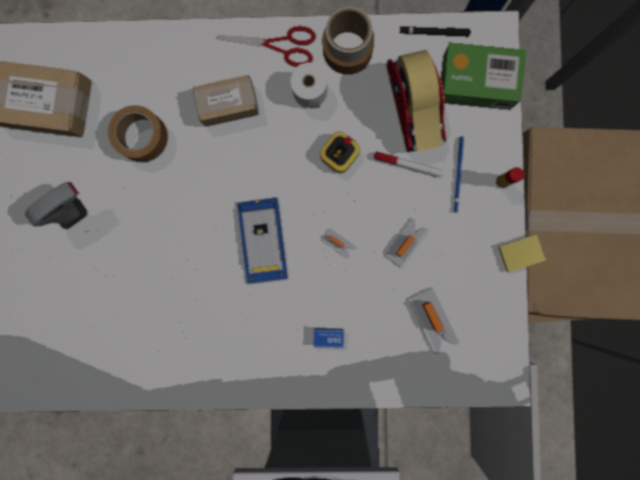

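View pics/side0.png

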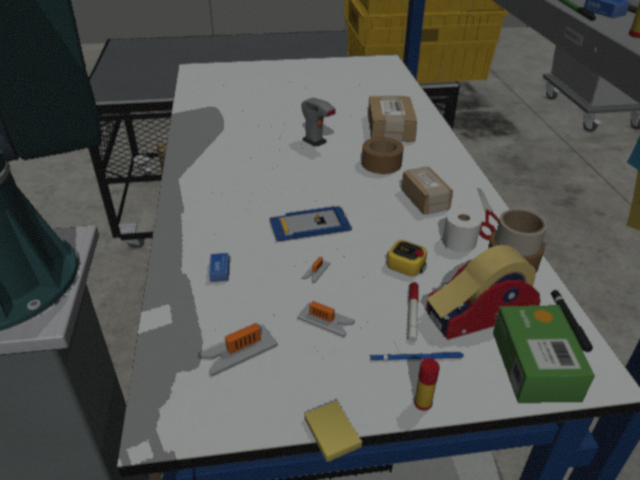

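The target blade (the middle-sized one) is at about (405,243) in the top picture. The holder is at (262,240), with its lip at the image bottom (266,268), so holder +x is roughly world +x. Next I'll take wrist close-ups of both.

```bash
cat > h.py <<'E'
import numpy as np, cv2
from bench import arm, command_gripper, kinematics, read_state, imaging, order
def cam(name, st=None):
    c=imaging.calibration(name)
    if name!="wrist": return c["K"],np.array(c["eye"]),np.array(c["rotation"])
    M=c["mount"]; R=np.array(st["orientation"])
    return c["K"],np.array(st["position"])+R@M[:3,3],R@M[:3,:3]
def ray(px,z,c):
    K,e,R=c; d=np.linalg.inv(K)@[px[0],px[1],1]; d=R@(d*[1,-1,-1])
    return e+d*(z-e[2])/d[2]
def proj(p,c):
    K,e,R=c; q=K@((R.T@(np.asarray(p)-e))*[1,-1,-1]); return q[:2]/q[2]
def down(yaw):  # tool x at yaw, z down
    c,s=np.cos(yaw),np.sin(yaw); return np.array([[c,s,0],[s,-c,0],[0,0,-1.]])
E
python3 - <<'E'
from h import *
import pickle
t=cam("top")
b=ray((405,243),.015,t); h=ray((262,240),.008,t); print(b,h)
print("holder corners",[ray(p,.008,t).round(3) for p in [(237,203),(277,198),(287,278),(247,283)]])
for n,p in (("blade",b),("hold",h)):
    best=None
    for yaw in np.arange(-3.1,3.1,.2):   # tool yaw with least joint motion
        # TCP roughly above target; camera looks from 75 mm along tool x
        q=kinematics.inverse_kinematics([p[0],p[1],.15],down(yaw))
        if q is None: continue
        c=np.abs(np.array(q)-read_state()["joint_pos"]).max()
        if best is None or c<best[0]: best=(c,yaw)
    print(best); arm.move_ptp([p[0],p[1],.15],down(best[1])); arm.dwell(.3)
    s=read_state(); im=imaging.camera("wrist"); cv2.imwrite(f"pics/w_{n}.png",im); pickle.dump(s,open(f"{n}.pkl","wb"))
    print(s["time_s"],s["position"])
E
```

```text
[ 0.58299636 -0.17763059  0.015     ] [0.59339207 0.09648617 0.008     ]
holder corners [array([0.666, 0.144, 0.008]), array([0.674, 0.067, 0.008]), array([0.52 , 0.049, 0.008]), array([0.511, 0.126, 0.008])]
(np.float64(0.9173593073266983), np.float64(0.5000000000000031))
2.5167 [ 0.58296067 -0.17799097  0.15003   ]
(np.float64(0.45677153599522813), np.float64(0.5000000000000031))
3.9333 [0.59352522 0.09571059 0.14998312]
```

View pics/w_blade.png

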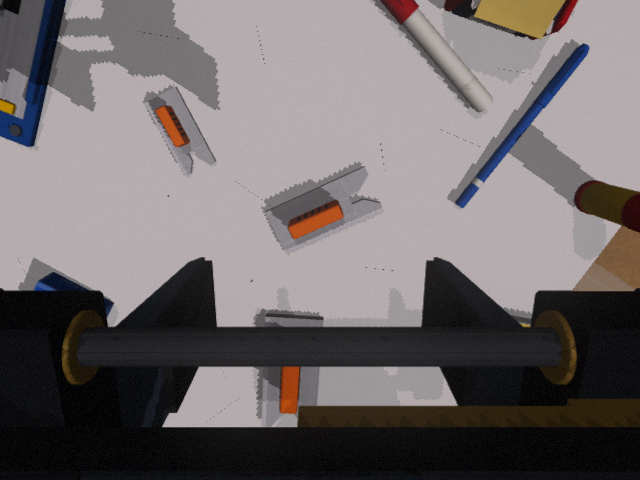

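View pics/w_hold.png

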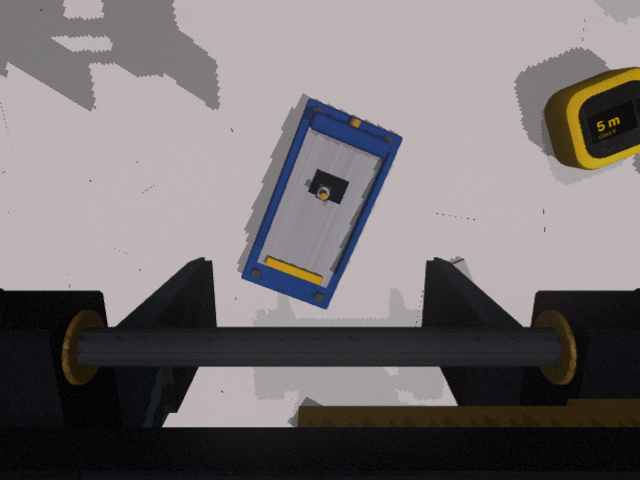

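The blade is at about (320,205) with its notch to the right, around (375,190). The holder is at about (322,205) and the pin top at (323,193). I'll enlarge both to read the corners.

```bash
python3 - <<'E'
import cv2
a=cv2.imread("pics/w_blade.png")[150:265,245:405]; cv2.imwrite("pics/c1.png",cv2.resize(a*1,None,fx=5,fy=5,interpolation=cv2.INTER_CUBIC))
a=cv2.imread("pics/w_hold.png")[85:315,230:420]; cv2.imwrite("pics/c2.png",cv2.resize(a,None,fx=2.6,fy=2.6,interpolation=cv2.INTER_CUBIC))
a=cv2.imread("pics/w_hold.png")[160:220,290:370]; cv2.imwrite("pics/c3.png",cv2.resize(a,None,fx=8,fy=8,interpolation=cv2.INTER_CUBIC))
E
```

```text
(no output)
```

View pics/c1.png

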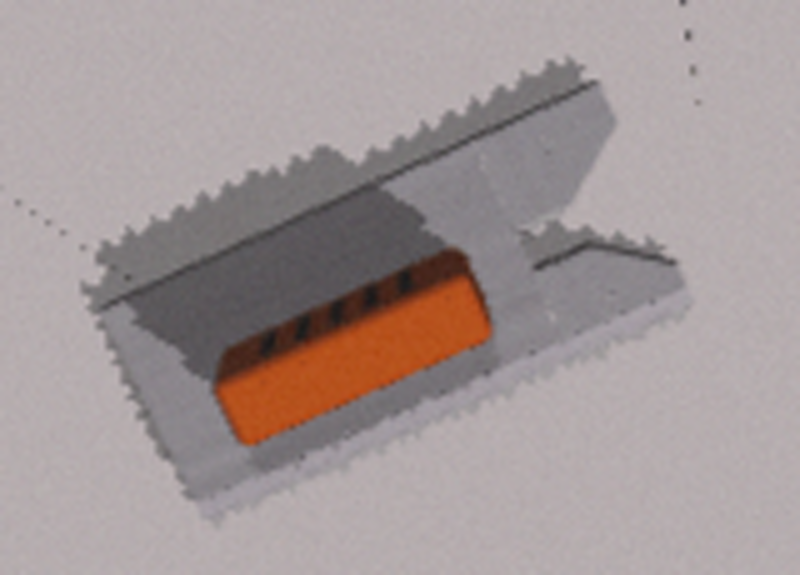

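View pics/c2.png

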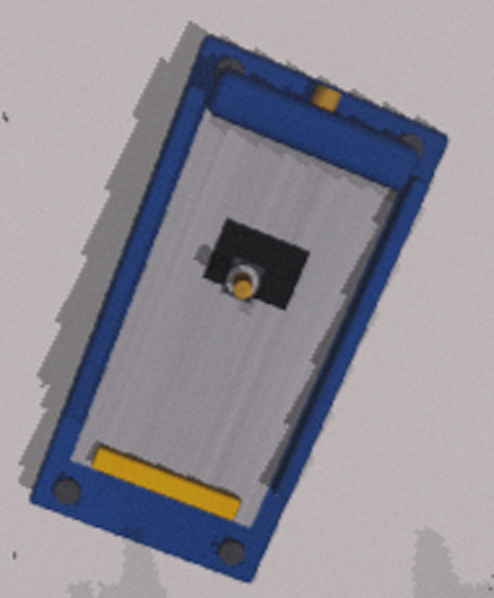

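View pics/c3.png

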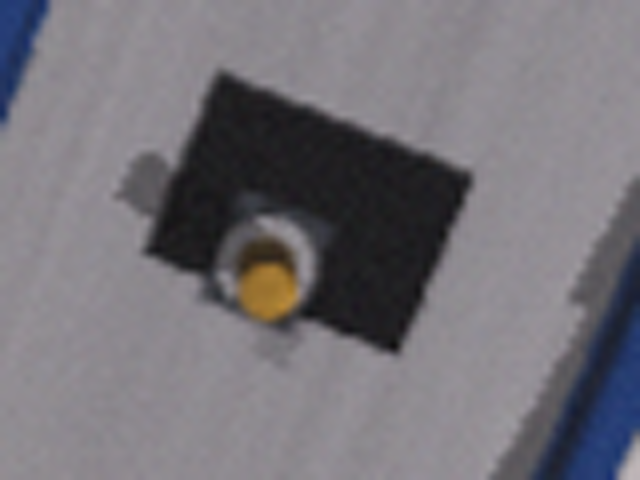

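```bash
python3 - <<'E'
from h import *
import pickle, json
from scipy.optimize import least_squares
def fit(c,obj,px,g):
    f=lambda v:np.concatenate([proj(np.array([v[0]+np.cos(v[2])*o[0]-np.sin(v[2])*o[1],v[1]+np.sin(v[2])*o[0]+np.cos(v[2])*o[1],o[2]]),c)-p for o,p in zip(obj,px)])
    r=min((least_squares(f,[g[0],g[1],y],loss="soft_l1") for y in np.arange(-3,3.1,1)),key=lambda r:r.cost)
    print(r.x,"resid\n",f(r.x).reshape(-1,2).round(1)); return r.x
un=lambda p,k,o:(np.array(p)+.5)/k-.5+o
cb=cam("wrist",pickle.load(open("blade.pkl","rb"))); ch=cam("wrist",pickle.load(open("hold.pkl","rb")))
bo=[(-30,6,29),(14,6,29),(14,-6,29),(-30,-6,29),(-45,20,5),(-45,-20,5),(45,20,5),(45,-20,5),(45,13,5),(45,-13,5)]
bp=[(218,385),(470,275),(492,337),(243,445),(100,305),(190,497),(597,83),(685,292),(616,123),(678,263)]
B=fit(cb,np.array(bo)/1000.,[un(p,5,(245,150)) for p in bp],(.583,-.178))
ho=[(80,40,8),(80,-40,8),(-80,-40,8),(-80,40,8)]
hp=[(205,38),(447,138),(250,580),(32,500)]
H=fit(ch,np.array(ho)/1000.,[un(p,2.6,(230,85)) for p in hp],(.593,.096))
P=ray(un((267,291),8,(290,160)),.024,ch)
c,s=np.cos(H[2]),np.sin(H[2]); d=P[:2]-H[:2]
print("pin in holder",c*d[0]+s*d[1],-s*d[0]+c*d[1])
t=cam("top")
print("pin in top px",proj(P,t), "blade",proj([*B[:2],.005],t))
json.dump(dict(B=list(B),H=list(H),P=list(P)),open("pose.json","w"))
E
```

```text
[ 0.58398047 -0.18122305 -0.64959976] resid
 [[-3.  -0.8]
 [-1.1 -1.7]
 [ 0.7 -0.1]
 [-1.4  0.8]
 [-0.9  0. ]
 [ 2.   3.8]
 [ 0.8 -0.6]
 [ 1.8  2.2]
 [ 0.3 -0.6]
 [ 0.   0.4]]
[0.59206218 0.09653042 0.11496653] resid
 [[-0.2 -2.4]
 [ 2.2 -0.5]
 [ 0.2  3.5]
 [-2.7  2.2]]
pin in holder 0.016231849333041722 0.002218590477294292
pin in top px [258.6723362  232.01900145] blade [406.19211336 242.66577   ]
```

```bash
python3 - <<'E'
from h import *
import pickle, json
from scipy.optimize import least_squares
un=lambda p,k,o:(np.array(p)+.5)/k-.5+o
ch=cam("wrist",pickle.load(open("hold.pkl","rb")))
A=lambda p:un(p,2.6,(230,85))
px=[A(p) for p in [(205,38),(447,138),(250,580),(32,500),(103,447),(243,497),(237,520),(92,467)]]+[un((267,291),8,(290,160))]
def f(v):
    o=np.array([(80+v[3],40,8),(80+v[3],-40,8),(-80+v[3],-40,8),(-80+v[3],40,8),(-45,25,8),(-45,-25,8),(-53,-25,12),(-53,25,12),(22,v[4],24)])/1000
    c,s=np.cos(v[2]),np.sin(v[2])
    return np.concatenate([proj([v[0]+c*q[0]-s*q[1],v[1]+s*q[0]+c*q[1],q[2]],ch)-p for q,p in zip(o,px)])
r=least_squares(f,[.592,.0965,.115,6,2],loss="soft_l1",x_scale=[.01,.01,.05,5,5]); print(r.x,"\n",r.fun.reshape(-1,2).round(1))
d=json.load(open("pose.json")); d["H"]=list(r.x[:3]); d["piny"]=r.x[4]/1000; json.dump(d,open("pose.json","w"))
t=cam("top"); c,s=np.cos(r.x[2]),np.sin(r.x[2])
w=lambda q:proj([r.x[0]+c*q[0]-s*q[1],r.x[1]+s*q[0]+c*q[1],q[2]],t).round(1)
print("top px lip mid",w((-.049,0,.012)),"pin top",w((.022,d["piny"],.024)))
# yaw/IK feasibility
for yaw,p in ((d["B"][2],d["B"][:2]),(r.x[2],r.x[:2])):
    for k in (0,np.pi): print(yaw+k, kinematics.inverse_kinematics([*p,.03],down(yaw+k)))
E
```

```text
[0.5869787  0.09542973 0.11930358 4.93604051 2.674912  ] 
 [[-0.2 -1.8]
 [ 2.4 -0.4]
 [ 1.   3.9]
 [-1.9  3. ]
 [-0.7 -1.5]
 [ 0.6 -0. ]
 [-0.5  1. ]
 [-0.3  0.8]
 [ 0.2 -0.7]]
top px lip mid [265.6 268.5] pin top [258.6 231.7]
-0.6495997588368319 [-3.39016244e-01  4.68441737e-01  1.96298881e+00 -4.44089210e-16
  7.10162110e-01  1.88137984e+00]
2.4919928947529613 [-3.39016244e-01  4.68441737e-01  1.96298881e+00 -4.44089210e-16
  7.10162110e-01 -1.26021281e+00]
0.11930358373570298 [ 1.21977330e-01  4.48097194e-01  1.99714336e+00 -4.44089210e-16
  6.96352097e-01  1.57347007e+00]
3.260896237325496 [ 1.21977330e-01  4.48097194e-01  1.99714336e+00 -4.44089210e-16
  6.96352097e-01 -1.56812258e+00]
```

```bash
cat >> h.py <<'E'
import json
D=json.load(open("pose.json")); H=D["H"]; RH=down(H[2])
def hold(x,y,zu,dz=.008):  # TCP for blade origin at holder (x,y), underside zu above bed
    c,s=np.cos(H[2]),np.sin(H[2]); x=x-.008
    return np.array([H[0]+c*x-s*y,H[1]+s*x+c*y,.008+zu+dz])
def hf(f0=0):  # force in holder axes
    f=np.mean([ (arm.dwell(.02),read_state()["ft_force"])[1] for _ in range(5)],0)-f0
    c,s=np.cos(H[2]),np.sin(H[2]); return np.array([c*f[0]+s*f[1],-s*f[0]+c*f[1],f[2]])
def hp():
    p=np.array(read_state()["position"]); c,s=np.cos(H[2]),np.sin(H[2]); d=p[:2]-H[:2]
    return np.array([c*d[0]+s*d[1]+.008,-s*d[0]+c*d[1],p[2]-.016])*1000
E
python3 - <<'E'
from h import *
B=D["B"]; R=down(B[2]); p=np.array([B[0]-.008*np.cos(B[2]),B[1]-.008*np.sin(B[2])])
command_gripper(.5)
arm.move_ptp([*p,.08],R); print(read_state()["time_s"])
arm.servo_line([*p,.008],v=.08,force_limit=8)
s=read_state(); print(s["position"],s["ft_force"])
command_gripper(0.,40); s=read_state(); print("gap mm",s["finger_gap"]*91,s["gripper_force"],s["ft_force"])
arm.servo_line([*p,.09],v=.1); arm.dwell(.2); s=read_state(); print(s["finger_gap"]*91,s["ft_force"],s["time_s"])
arm.move_ptp(hold(-.036,D["piny"],.05),RH); arm.dwell(.3)
s=read_state(); cv2.imwrite("pics/pre.png",cv2.resize(imaging.camera("wrist")[60:330,160:500],None,fx=2.2,fy=2.2,interpolation=cv2.INTER_CUBIC)); print(hp(),s["ft_force"],s["time_s"])
E
```

```text
5.9
[ 0.5779856  -0.17651918  0.00843722] [ 0.15019461 -1.01433394  0.13461906]
gap mm 0.5184908075046422 0.0 [-0.52620752 -1.06136397  0.21391269]
0.6937985983472201 [-0.26344473 -0.50569537 -0.55101272] 8.9167
[-35.87604996   2.12536316  50.01319025] [ 0.36221093  0.4914027  -0.56549167] 10.275
```

View pics/pre.png

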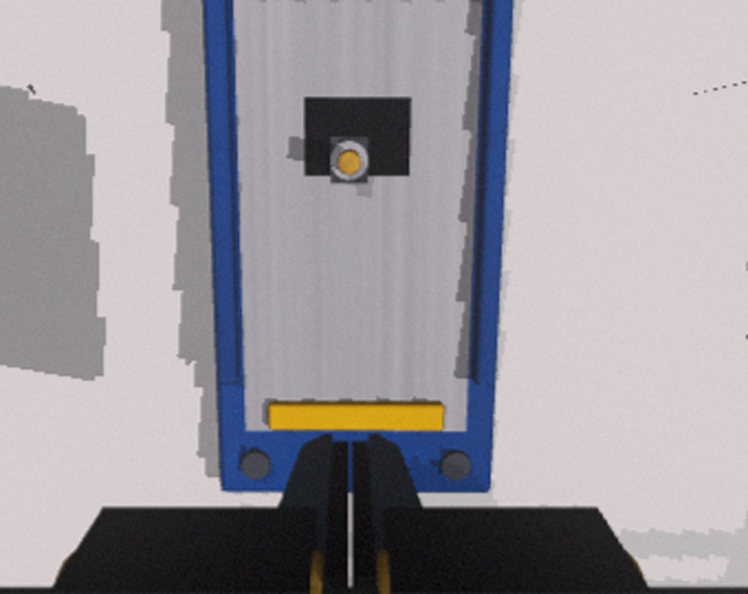

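The gripper closed on nothing (gap about 0.5 mm). I'll look from above to see where the blade is.

```bash
python3 - <<'E'
from h import *
im=imaging.camera("top"); a=im[200:360,290:470]
b=cv2.imread("pics/top0.png")[200:360,290:470]
cv2.imwrite("pics/t2.png",cv2.resize(np.hstack([b,a]),None,fx=2.2,fy=3*2.2/3,interpolation=cv2.INTER_CUBIC))
t=cam("top"); B=D["B"]; print(B,[proj([B[0]+r*np.cos(B[2]),B[1]+r*np.sin(B[2]),.029],t) for r in (-.008,)])
E
```

```text
[0.5839804745918432, -0.1812230523755042, -0.6495997588368319] [array([405.35464326, 245.5765071 ])]
```

View pics/t2.png

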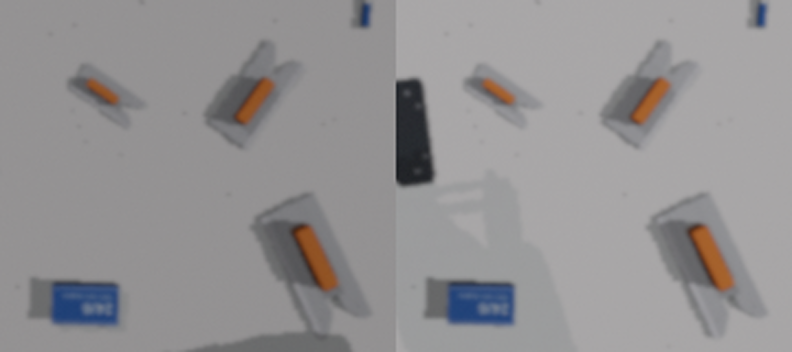

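The blade hasn't moved: its rib is at (406,245) in the top view, as predicted. I'll repeat the approach and check the gripper at each stage.

```bash
python3 - <<'E'
from h import *
B=D["B"]; R=down(B[2]); p=np.array([B[0]-.008*np.cos(B[2]),B[1]-.008*np.sin(B[2])])
g=lambda:round(read_state()["finger_gap"]*91,2)
def org(tag,name="wrist"):
    s=read_state(); im=imaging.camera(name); cv2.imwrite(f"pics/d_{name}_{tag}.png",im)
    h=cv2.cvtColor(im,cv2.COLOR_BGR2HSV); m=cv2.inRange(h,(5,170,90),(16,255,255))
    n,_,st,ce=cv2.connectedComponentsWithStats(m)
    c=cam(name,s); print(tag,name,[(st[i].tolist(),ce[i].round(1).tolist(),ray(ce[i],.029,c)[:2].round(4).tolist()) for i in range(1,n) if st[i][4]>40],"expect",proj([*p,.029],c).round(1))
command_gripper(.5); print("gap",g())
arm.move_ptp([*p,.10],R); arm.dwell(.2); print(read_state()["position"],p,g())
org("hover"); 
arm.servo_line([*p,.04],v=.1); arm.dwell(.1); org("at40"); print(g(),read_state()["position"],read_state()["ft_force"],read_state()["time_s"])
org("at40","side")
E
```

```text
gap 45.39
[ 0.57766579 -0.17520083  0.09984687] [ 0.57760987 -0.17638411] 45.4
hover wrist [([313, 195, 18, 68, 1171], [321.6, 229.0], [0.579, -0.179])] expect [319.6 232.9]
at40 wrist [([310, 216, 22, 86, 1776], [321.0, 258.3], [0.5801, -0.1801])] expect [318.2 265.9]
45.54 [ 0.57811536 -0.17655795  0.04072827] [-0.92005758 -0.17221027  0.15310519] 13.4083
at40 side [([310, 302, 24, 19, 235], [321.6, 310.8], [0.5755, -0.1903]), ([226, 325, 34, 28, 472], [242.3, 337.7], [0.443, -0.2324])] expect [321.7 304.9]
```

```bash
python3 - <<'E'
from h import *
B=D["B"]; R=down(B[2]); q=-.006; p=np.array([B[0]+q*np.cos(B[2]),B[1]+q*np.sin(B[2])])
g=lambda:round(read_state()["finger_gap"]*91,2)
print(arm.servo_line([*p,.008],v=.06)); arm.dwell(.2); s=read_state(); print(s["position"],s["ft_force"],g())
cv2.imwrite("pics/dn_w.png",imaging.camera("wrist"))
cv2.imwrite("pics/dn_s.png",imaging.camera("side"))
for o in (.3,.2,.1):
    command_gripper(o,25); s=read_state(); print(o,g(),s["gripper_force"],s["ft_force"])
    im=imaging.camera("wrist"); m=cv2.inRange(cv2.cvtColor(im,cv2.COLOR_BGR2HSV),(5,170,60),(16,255,255)); print(cv2.boundingRect(m), (m>0).sum())
cv2.imwrite("pics/dn_w2.png",imaging.camera("wrist"))
a=cv2.imread("pics/dn_w.png")[150:330,200:440]; b=cv2.imread("pics/dn_w2.png")[150:330,200:440]; c=imaging.camera("side")[240:360,240:400]
c=cv2.resize(c,(480,360)); r=np.vstack([np.hstack([a,b]),c]); cv2.imwrite("pics/mos.png",cv2.resize(r,None,fx=1.1,fy=1.1)); print(r.shape)
print(s["time_s"])
E
```

```text
False
[ 0.57945533 -0.1776706   0.00835396] [ 0.32846446  0.22839893 -0.02543543] 45.35
0.3 27.43 0.0 [-0.62104467  0.41283711  0.87096527]
(77, 234, 516, 194) 4040
0.2 18.32 0.0 [-0.55764997 -0.26991723  1.07517767]
(77, 234, 516, 194) 4440
0.1 8.76 0.0 [0.40576218 0.55024158 0.33021347]
(78, 234, 515, 194) 3808
(540, 480, 3)
15.7583
```

View pics/mos.png

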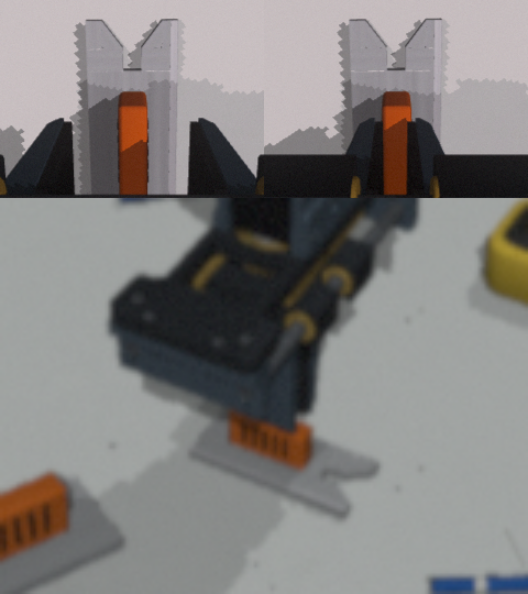

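The picture shows the fingertips still above the rib top, at a reported z of 8 mm, so the tool height is off. I'll feel for the real height with a gentle touch.

```bash
python3 - <<'E'
from h import *
for t in ([0,0,0],[.016,0,0],[.016,0,-.02],[.016,0,-.03]):
    c=imaging.calibration("wrist"); M=c["mount"]; q=np.linalg.inv(M)@[*t,1]; u=c["K"]@(q[:3]*[1,-1,-1]); print(t,(u[:2]/u[2]).round(1))
s=read_state(); print(s["position"],s["orientation"].round(3).tolist())
command_gripper(.33); p=np.array(s["position"])
print(arm.servo_line([p[0],p[1],-.02],v=.03,force_limit=5)); s=read_state(); print(s["position"],s["ft_force"],s["time_s"],s["finger_gap"]*91)
E
```

```text
[0, 0, 0] [317.8 273.1]
[0.016, 0, 0] [317.8 242. ]
[0.016, 0, -0.02] [317.6 255.3]
[0.016, 0, -0.03] [317.6 263.1]
[ 0.57923359 -0.17758634  0.00800743] [[0.796, -0.605, 0.0], [-0.605, -0.796, -0.0], [0.0, -0.0, -1.0]]
False
[ 0.57938936 -0.17766106 -0.01982005] [-1.05243053 -0.38006732 -0.80559005] 17.5083 30.167822500340336
```

```bash
python3 - <<'E'
from h import *
s=read_state(); p=np.array(s["position"])
print(arm.servo_line([p[0],p[1],-.045],v=.02,force_limit=5)); s=read_state(); print(s["position"],s["ft_force"],s["time_s"])
E
```

```text
True
[ 0.57944053 -0.17766344 -0.02063019] [-1.77851807  1.69404288  7.48469429] 17.825
```

Contact with the plate (top at 5 mm) came at a reported z of about −20.5 mm. The real fingertips therefore sit about 25.5 mm above the reported TCP. I'll correct for that and grasp.

```bash
python3 - <<'E'
from h import *
s=read_state(); p=np.array(s["position"])
arm.servo_line([p[0],p[1],-.0175],v=.03)
cv2.imwrite("pics/pg.png",imaging.camera("wrist"))
command_gripper(0.,40); s=read_state(); print("gap",s["finger_gap"]*91,s["gripper_force"],s["position"],s["ft_force"])
arm.servo_line([p[0],p[1],.06],v=.1); arm.dwell(.3); s=read_state(); print(s["finger_gap"]*91,s["gripper_force"],s["ft_force"],s["time_s"])
cv2.imwrite("pics/held.png",imaging.camera("wrist"))
# blade position from the picture at reported tool z .0084
B=D["B"]; pos=np.array([.57945533,-.1776706,.00835396]); st=dict(position=pos,orientation=down(B[2])); c=cam("wrist",st)
for n,px in (("nose L",(88,20)),("nose R",(174,20)),("mouthL",(104,20)),("mouthR",(160,20)),("bottom",(133,70)),("ribfront top",(133,104))):
    z=.029 if "rib" in n else .005
    w=ray(((px[0]/1.1+200),(px[1]/1.1+150)),z,c)-pos; R=st["orientation"]; print(n,(R.T@w).round(4)*1000)
E
```

```text
gap 11.3541354040564 39.999815225601196 [ 0.57933385 -0.17764649 -0.01759502] [-0.95992612  0.26971478 -1.31652412]
11.757244142853244 39.999650716781616 [-0.06293587 -0.76001991 -1.31618832] 19.7917
nose L [ 51.  -17.6   3.4]
nose R [51.  18.9  3.4]
mouthL [ 51.  -10.8   3.4]
mouthR [51.  12.9  3.4]
bottom [29.3  1.5  3.4]
ribfront top [ 21.1   1.4 -20.6]
```

```bash
python3 - <<'E'
from h import *
import pickle
from scipy.optimize import least_squares
un=lambda p,k,o:(np.array(p)+.5)/k-.5+o
K,e,Rc=cam("wrist",pickle.load(open("hold.pkl","rb")))
A=lambda p:un(p,2.6,(230,85))
px=[A(p) for p in [(205,38),(447,138),(250,580),(32,500),(103,447),(243,497),(237,520),(92,467)]]+[un((267,291),8,(290,160))]
def f(v):
    o=np.array([(80+v[3],40,8),(80+v[3],-40,8),(-80+v[3],-40,8),(-80+v[3],40,8),(-45,25,8),(-45,-25,8),(-53,-25,12),(-53,25,12),(22,v[4],24)])/1000
    c,s=np.cos(v[2]),np.sin(v[2]); ch=(K,e+[0,0,v[5]],Rc)
    return np.concatenate([proj([v[0]+c*q[0]-s*q[1],v[1]+s*q[0]+c*q[1],q[2]],ch)-p for q,p in zip(o,px)])
r=least_squares(f,[.592,.0965,.115,6,2,0],loss="soft_l1",x_scale=[.01,.01,.05,5,5,.01]); print(r.x.round(4),"\n",r.fun.reshape(-1,2).round(1))
t=cam("top"); c,s=np.cos(r.x[2]),np.sin(r.x[2])
w=lambda q:proj([r.x[0]+c*q[0]-s*q[1],r.x[1]+s*q[0]+c*q[1],q[2]],t).round(1)
im=cv2.imread("pics/top0.png"); hsv=cv2.cvtColor(im,cv2.COLOR_BGR2HSV)
m=cv2.inRange(hsv,(18,120,120),(32,255,255))[255:285,235:300]; M=cv2.moments(m,True)
print("lip seen in top",M["m10"]/M["m00"]+235,M["m01"]/M["m00"]+255,"predicted",w((-.049,0,.012)))
# brass pin in the view 'hold'
im=cv2.imread("pics/w_hold.png")[160:220,290:370]; m=cv2.inRange(cv2.cvtColor(im,cv2.COLOR_BGR2HSV),(10,120,100),(32,255,255)); M=cv2.moments(m,True); print("pin px",M["m10"]/M["m00"]+290,M["m01"]/M["m00"]+160,px[-1])
E
```

```text
[0.5846 0.0938 0.1207 6.9006 2.2627 0.0086] 
 [[-0.  -0.2]
 [ 0.2  0.1]
 [ 1.1  0.4]
 [ 0.1  0.2]
 [-0.2 -1.7]
 [-0.1 -0.8]
 [-1.2  0. ]
 [ 0.4  0.3]
 [-0.3  0.9]]
lip seen in top 265.2631578947368 268.4342105263158 predicted [266.5 269.8]
pin px 323.05 195.825 [322.9375 195.9375]
```

```bash
sed -i 's/x=x-.008/x=x-.006/; s/+.008,-s\*d\[0\]/+.006,-s*d[0]/; s/p\[2\]-.016/p[2]+.0095/; s/dz=.008/dz=-.0175/' h.py
python3 - <<'E'
from h import *
D["H"]=[.5855,.0945,.1207]; D["piny"]=.0023; json.dump(D,open("pose.json","w"))
E
python3 - <<'E'
from h import *
arm.move_ptp(hold(-.038,D["piny"],.045),RH); arm.dwell(.3); f0=read_state()["ft_force"]; print(hp(),f0)
print(arm.servo_line(hold(-.038,D["piny"],-.012),v=.025,force_limit=3.5))
s=read_state(); print(hp(),s["ft_force"],s["ft_torque"],s["time_s"],s["finger_gap"]*91)
E
```

```text
[-37.81642288   1.59976593  45.03459378] [ 0.27435951 -1.09621438 -0.77511199]
True
[-37.94711049   2.30760712   3.70388736] [ 0.4153716  -0.4910077   4.02666066] [-0.0128122   0.03315031  0.05200343] 22.7167 11.551620707561604
```

The blade touched the lip top at 3.7 mm where 4 mm was expected, so heights are good. Next I'll feel forward for the pin.

```bash
python3 - <<'E'
from h import *
y=D["piny"]
arm.servo_line(hold(-.038,y,.0065),v=.03); arm.dwell(.3); f0=np.mean([(arm.dwell(.02),read_state()["ft_force"])[1] for _ in range(8)],0); np.save("f0.npy",f0)
print(hp(),f0,hf(f0))
print(arm.servo_line(hold(.002,y,.0065),v=.015,force_limit=2)); print(hp(),hf(f0),read_state()["time_s"])
E
```

```text
[-38.02369792   2.3102201    6.45446414] [ 0.0546089  -0.2834846  -1.44937607] [-0.05467838 -0.06202462  0.48180349]
True
[-2.55787331  2.28293503  6.05375691] [-1.34161285  0.27916944  0.58082021] 25.6833
```

```bash
python3 - <<'E'
from h import *
f0=np.load("f0.npy"); y=D["piny"]; ys=[]
arm.servo_line(hold(-.0045,y,.0065),v=.02); arm.dwell(.1); print(hp(),hf(f0))
for d in (.0035,-.0035):
    print(arm.servo_line(hold(-.0045,y+d,.0065),v=.008,force_limit=2)); ys.append(hp()[1]); print(hp(),hf(f0))
    arm.servo_line(hold(-.0045,y,.0065),v=.02)
ym=np.mean(ys)/1000; print(ym)
arm.servo_line(hold(-.0045,ym,.0065),v=.02); arm.dwell(.1); print(hp(),hf(f0),read_state()["time_s"])
E
```

```text
[-4.471749    2.30850808  6.51031199] [-0.22183165  0.34448798  0.66628171]
True
[-4.65358627  4.14086371  6.24192658] [ 0.80162865 -2.06909162  1.04250779]
True
[-4.83313145  1.57054834  6.17456073] [0.95820534 2.46486744 1.14791092]
0.002855706024892047
[-4.55296625  2.84087923  6.47256626] [-0.2078923   0.50036296  0.59252121] 27.8167
```

```bash
python3 - <<'E'
from h import *
f0=np.load("f0.npy"); y=.00286; f0=f0
print(arm.servo_line(hold(.0075,y,.0065),v=.01,force_limit=6.8)); arm.dwell(.2); print(hp(),hf(f0),read_state()["time_s"],read_state()["finger_gap"]*91)
E
```

```text
True
[0.90690581 2.84017031 5.56047434] [-5.02616942  0.52558693  2.72619403] 28.8833 11.497829318497258
```

```bash
python3 - <<'E'
from h import *
f0=np.load("f0.npy"); y=.00286
for x in (.0018,.0027):
    print(arm.servo_line(hold(x,y,.0065),v=.01,force_limit=4)); arm.dwell(.15); s=read_state(); print(hp(),hf(f0),s["ft_torque"].round(2),s["time_s"])
E
```

```text
False
[1.31987104 2.86025097 6.2105654 ] [-5.16356852  0.54073803 -0.39176515] [-0.13  1.05  0.06] 29.2833
False
[2.07768468 2.86718284 6.17624959] [-6.02042208  0.57109785  0.29781577] [-0.19  1.16  0.  ] 29.7667
```

```bash
python3 - <<'E'
from h import *
f0=np.load("f0.npy"); y=.00286
print(arm.servo_line(hold(.0037,y,.0065),v=.01,force_limit=4)); arm.dwell(.1); print(hp(),hf(f0))
print(arm.servo_line(hold(.0037,y,-.002),v=.01,force_limit=3.5)); print(hp(),hf(f0)); arm.dwell(.1); s=read_state(); print(hp(),hf(f0),s["ft_torque"].round(2),s["time_s"])
E
```

```text
False
[2.93399134 2.83979855 6.15651745] [-6.69264461e+00  1.98156378e-03  7.40473438e-01]
True
[1.86592885 2.8605034  5.18932482] [-5.46473073  0.20512528  3.35245922]
[1.41989923 2.86770087 4.95468038] [-5.25307179  0.38106632  3.77645579] [-0.07  0.91  0.01] 30.7583
```

```bash
python3 - <<'E'
from h import *
f0=np.load("f0.npy"); y=.00286
print(arm.servo_line(hold(.004,y,.0055),v=.01,force_limit=5)); arm.dwell(.1); print(hp(),hf(f0))
for z in (.004,.0025,.001,-.0005):
    r=arm.servo_line(hold(.004,y,z),v=.01,force_limit=6); print(r,hp(),hf(f0))
    if r: break
s=read_state(); print(s["ft_torque"].round(2),s["time_s"])
E
```

```text
False
[3.2292484  2.86408735 5.19171994] [-6.84011505  0.17227064  0.93292866]
False [3.12220998 2.87059018 3.60564221] [-6.99367023  0.38751621  0.98704349]
False [3.07349795 2.88266453 2.06349205] [-6.68114289  0.35531593  0.27328917]
False [3.22713018 2.86653279 0.67929619] [-6.82534146  0.16716255  0.90974546]
True [ 3.07690547  2.8742125  -0.192587  ] [-2.12010013 -0.25279768  8.2194636 ]
[-0.02  0.17 -0.02] 32.875
```

```bash
python3 - <<'E'
from h import *
f0=np.load("f0.npy"); y=.00286
arm.servo_line(hold(.0035,y,.0002),v=.02); arm.dwell(.1); print(hp(),hf(f0))
for x in (.0025,.0018,.0012,.0006,.0):
    arm.servo_line(hold(x,y,-.0002),v=.01,force_limit=7); f=hf(f0); print(hp(),f)
    if f[0]>-1: break
print(read_state()["ft_torque"].round(2),read_state()["time_s"])
E
```

```text
[3.15372423 2.85518493 0.14035511] [-6.44771473 -0.03224942  3.66662056]
[2.70195263 2.88446018 0.04590947] [-5.32571915 -0.11393928  5.56398979]
[2.01572772 2.88763794 0.03791831] [-5.7275429   0.57699975  5.72636123]
[1.4475591  2.86632696 0.0102799 ] [-5.35424552  0.13385822  7.25471787]
[ 0.90495783  2.86456561 -0.01814093] [-4.21414859  0.3616419   6.77902855]
[0.68370616 2.85661148 0.02038677] [0.64920629 0.06357307 3.84944443]
[ 0.12 -0.27 -0.04] 35.0
```

```bash
python3 - <<'E'
from h import *
command_gripper(.3); arm.dwell(.2); s=read_state(); print(s["finger_gap"]*91,s["gripper_force"],s["ft_force"])
p=np.array(s["position"]); arm.servo_line([p[0],p[1],p[2]+.08],v=.08); arm.servo_line([p[0],p[1],.17],v=.15)
arm.move_ptp([p[0]-.02,p[1]-.0,.15],down(H[2])); arm.dwell(.3)
s=read_state(); im=imaging.camera("wrist"); cv2.imwrite("pics/fin.png",im); print(s["time_s"],s["position"])
K,e,R=cam("wrist",s); e=e+[0,0,.0086]; c=(K,e,R)
hsv=cv2.cvtColor(im,cv2.COLOR_BGR2HSV)
c_,s_=np.cos(H[2]),np.sin(H[2])
def rep(n,lo,hi,z):
    m=cv2.inRange(hsv,lo,hi); m[300:]=0; k,_,st,ce=cv2.connectedComponentsWithStats(m)
    for i in range(1,k):
        if st[i][4]<25: continue
        w=ray(ce[i],z,c); d=w[:2]-H[:2]; print(n,st[i].tolist(),ce[i].round(1),"holder mm",np.round(1000*np.array([c_*d[0]+s_*d[1],-s_*d[0]+c_*d[1]]),1))
rep("rib",(5,170,90),(16,255,255),.037); rep("yellow/brass",(18,120,100),(32,255,255),.016)
m=cv2.inRange(hsv,(5,170,150),(16,255,255)); m[300:]=0; pts=cv2.findNonZero(m); print(cv2.minAreaRect(pts))
t=imaging.camera("top"); cv2.imwrite("pics/fin_top.png",t)
E
```

```text
27.216591937216787 0.0 [-0.7409256   0.74352911 -0.4978467 ]
38.1667 [0.55976892 0.09664959 0.15024753]
rib [315, 164, 16, 59, 868] [322.  193.2] holder mm [-7.5  3.1]
rib [489, 185, 31, 31, 374] [504.3 200. ] holder mm [ -12.8 -135.7]
yellow/brass [558, 0, 43, 18, 457] [578.    5.9] holder mm [ 125.4 -181.5]
yellow/brass [321, 65, 10, 8, 68] [326.   68.6] holder mm [83.1  0.2]
yellow/brass [319, 144, 7, 7, 43] [322.1 146.9] holder mm [25.5  2.9]
yellow/brass [294, 233, 60, 10, 525] [323.8 237.9] holder mm [-48.9   1.4]
((417.0, 193.5), (57.0, 204.0), 90.0)
```

The rib is at x = −7.5 mm (expected −8) and the pin at x = 25.5 mm (expected 26, pushed in 4 mm). The lip is fully visible, so the blade is seated and released, and I'll hand in.

```bash
python3 -c "
from h import *
print(order.sign_off())"
```

```text
the job is handed in; nothing more can be done
None
```

The blade is seated in the holder with its notch on the pin, heel against the lip and flat on the bed; the gripper let go, no more than about 7 N was read on the pin, and I handed the job in at about 38 s.

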